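# Trip the hidden latch of the spares drawer and pin the drawer open

## Robot

A 6-joint arm with a two-finger parallel gripper is mounted at the origin on a cart in front of the work surface, level with it; the furniture and walls round the work are solid. World frame = base frame: x ahead of the robot, y to its left, z up, the work surface at z = 0. Lengths are in mm, angles in rad, forces in N, time in s.
With the tool pointing down it reaches from about 350 to 875 mm from the base axis. Payload 4.2 kg.
Tool frame: the origin (TCP) lies midway between the tips of the shut fingers; the grasp point (between the pads) lies 19 mm behind it (arm.tcp_to_grasp is the distance from the TCP to the grasp point, in mm); z points along the fingers, y is the line along which they close (so a half turn about z gives the same grasp; the last joint's range is limited). The gripper opens to 85 mm and grips with 20 to 120 N. Pads are 22 mm wide; open, the fingers measure 114 mm over their backs; the gripper's body (76 mm by 85 mm) begins 54 mm behind the grasp point. The pads swing forward as they close: fully open they stand 13 mm farther back than shut.
Start: joints at [1.558, 0.385, 0.008, 0, -1.194, -0.259], TCP at [167.759, 602.043, 231.312] pointing down, gripper open.
Joint ranges: [-3.14, 3.14], [-1.21, 2.06], [-1.07, 1.41], [-3.16, 2.05], [-2.99, -0.16], [-3.1, 3.1]. Speed limits (rad/s): [2.79, 2.79, 3.14, 3.14, 3.14, 3.14].

## Interface

Orientations are given as a unit quaternion [x, y, z, w].
In Python, from bench import arm gives the robot as it stands.
- The arm moves only by the tool arm_command, never from a script. Its argument "rows" is a list of rows, each a list of 2 entries, a list of its own where there are three numbers: the shift along the tool's x, y, z as a fraction of full scale, then the turn, a rotation vector about the tool's x, y, z as a fraction of full scale. In form: [[[x, y, z], [wx, wy, wz]], ...]. A call has 1 to 5 rows; each row is the pose to reach, as a shift and turn from the pose commanded when the call began, along the tool's axes at that moment, turning the shorter way round; what a row does not reach only later rows make up. Full scale, the value 1, is 0.25 m for a shift and 180 degrees for a turn. A row lasts 1/10 s, in which the tool goes at most 50 mm and 8.59 degrees, less where a joint would pass 70% of its speed; a pose out of reach is approached as far as the arm can. A call with a number of a shift or a turn outside -1 to 1 is refused whole. A call with a gripper value outside its range is refused whole. "grip" is the opening, from 0 (shut) to 1 (fully open), set as the call begins (left out, the last holds). The fingers move at their own pace and stop on an object; the grip force is fixed at half the most. Time passes only in rows, so rows that repeat a pose let the fingers close. It gives the time, the measured TCP pose, the force, the opening and the grip force at its end, in the units of the state.
- arm.read_state(): the state, without advancing time (a new reading comes with each control period).
- arm.get_image(name): name is "scene" or "top"; returns (picture, depth): 480x640x3 uint8, blue, green, red; 480x640 float32, mm along the optical axis (not along the pixel's ray), 0 where there is no reading.
- arm.camera_info(name): a dict with "fx", "fy", "cx", "cy" (pixels), "k1" (the pictures are not rectified: a ray, as slopes to the right and down, at radius r is drawn at 1 + k1 r^2 times it, then the intrinsics apply), "extrinsics" (4x4, takes a point from camera to world coordinates). Camera axes: x right, y down, z forward; pixel columns grow to the right and rows downward; lengths in mm; the calibration is good to about 2 mm. A picture is of the moment at which its call begins. camera_info takes no time and is no camera call.
- arm.job_done(): hands the job in; it is judged then, once.
Trained networks look in the newest picture that a camera, given by its name, has taken for a name from the list of things; names that differ only in an ending like _2 or _b are one class to them, and where a whole thing is asked for, a point or a joint stands for the part that bears it (a point fixed in the world has none). Each returns a list of dicts, best first, with "score" (0 to 1); they miss things now and then, are a little off and sometimes report something else, mostly with a low value. They report only what shows in the picture. A call takes as long as a camera call.
- arm.spot_in(camera, query): "position" ([column, row] in pixels, amid what is visible of it).
The state is a dict: "clock": time; "joints": joint angles; "joint_vel": joint speeds; "joint_efforts": joint torques, N m; "position": TCP position; "ee_rot": TCP orientation; "contact_force": force on the tool from outside, world axes, zero at the start; "wrist_torque": the same for the moment, N m; "gripper_width": finger opening in mm; "grasp_force": force on a finger pad.
Only numpy, scipy, OpenCV 4.12 (cv2) and the standard library are available. Lean on these libraries where they do the work, as an engineer would, in place of code of your own. Each camera call takes 0.05 s, during which the arm holds its last target. There are 200 camera calls.

## Task

Open the spares drawer so that the contact tips can be restocked: push the orange-headed lock pin down the red-ringed access hole on top of the cabinet until the hidden spring latch lets the drawer spring fully out. Then draw the pin out and drop it right home in the blue-ringed lock hole, through the drawer's tongue with its knob down on the cabinet top, so that the drawer stays locked open; leave the other things on the table where they are.

Things in the scene. Friction and masses are not known exactly. Their poses are not given: they have to be found in the camera images.
- cabinet: spares cabinet fixed to the table: grey sheet-steel box with a yellow top, 160 mm deep (its x), 150 mm wide (its y), 95 mm tall; origin at the centre of its underside, z up, its open front faces its own -x (roughly towards the robot). Its drawer springs out along its -x.
- trip_hole (a point): centre of the access hole with the red ring, in the cabinet's top face (95 mm above the table), 15 mm in diameter through an 8 mm top plate; at (+10, +50) mm in the cabinet's frame. Right under it, hidden, lies the pad of the spring latch: its top is 32 mm below the top face and it is pushed straight down.
- lock_hole (a point): centre of the lock hole with the blue ring, in the cabinet's top face, 14 mm in diameter with a slightly flared mouth; at (-55, 0) mm in the cabinet's frame. While the drawer is shut the drawer's steel tongue blocks it 28 mm below the top face; with the drawer fully out the 15 mm hole through the 12 mm thick tongue stands exactly beneath it. Free depth then over 80 mm.
- latch (a joint): travel of the hidden spring latch in m: 0 at rest, grows as its pad is pushed down; lets go of the drawer at about 0.006, bottoms at 0.014; takes about 4 N to start, 7 N to let go, 10 N at the bottom; springs back when let go.
- drawer (a joint): travel of the blue-fronted drawer in m: 0 shut and latched, 0.060 fully out. A spring of about 8 to 12 N drives it out (in about 0.5 s) as soon as the latch lets go and holds it against its stop. It has no handle.
- pin: loose lock pin, upright in the stand at the start: a 9 mm steel shank 75 mm long with a tapered nose, under a round orange knob 26 mm across and 45 mm tall with fine black ribs; 120 mm long in all, about 90 g. Origin at the centre of the nose's tip, z up along the pin towards the knob. Grip the knob from above, any way round. It is the only rod to use for the latch.
- pin_head (a point): centre of the pin's orange knob, 97.5 mm above the tip; the knob's underside is 75 mm above the tip.
- stand: grey pin stand fixed to the table: 50x50 mm block 85 mm tall on an 80x80x8 mm foot, with one 14 mm hole down its middle, 80 mm deep, in which the pin hangs with its knob resting on the block's top (tip 10 mm above the table). Origin at the centre of its underside.
- slag_hammer: black slag hammer with a coiled handle, 280 mm long, lying near the right of the work area; leave alone. Origin on the table at its middle.
- tape_measure: yellow tape measure, 62x79x36 mm, at the back left (not the one by the vice); leave alone. Origin on the table at its middle.
- spray_can: white spray can with a red cap, 65 mm across, 198 mm tall, standing at the back left (not the one by the vice); leave alone. Origin on the table at its middle.
- flap_disc: brown flap disc, 114 mm across, 14 mm thick, lying at the front left; leave alone. Origin on the table at its middle.
- test_plate: dark steel practice plate with a weld bead, 70x60x12 mm, lying at the left; leave alone. Origin on the table at its middle.

How it is judged:
By the outcome, as a careful person would: the job done as asked, in the order asked, and still so for the second after the job is handed in, with the robot touching nothing.
It also fails if it takes over 53 s, if anything falls off the work surface, if the arm or the gripper's body presses on something with over 40 N, if the wrist force passes 120 N, or if a joint passes its speed limit or range.

## Working session

There is one attempt and no reset: what is moved stays moved. The work goes in short steps, Python scripts to look and compute and a tool call to move; the robot and the scene stay as the last step left them, time stands still between calls to the robot, and variables do not carry over. Pictures are saved under pics/ and viewed, at most 10 in all, crops included, and the job is handed in when it is done.

Besides the shell and the picture viewer there is one more tool, called after "Call:" by a JSON object that holds its "name" and its "arguments", one argument or row to a line. arm_command: Moves the arm, as the interface text tells. Shift numbers are shares of 0.25 m and turn numbers shares of 180 degrees, none past 1 either way. Its arguments: {"type":"object","properties":{"rows":{"type":"array","items":{"type":"array"}},"grip":{"type":"number"}},"required":["rows"]}

```bash
mkdir -p pics; cat > h.py <<'E'
import numpy as np, cv2
from bench import arm
from scipy.spatial.transform import Rotation as R
def ray(n,p):
    c=arm.camera_info(n);d=np.array([(p[0]-c['cx'])/c['fx'],(p[1]-c['cy'])/c['fy']]);u=d.copy()
    for _ in range(20): u=d/(1+c['k1']*(u@u))
    E=np.array(c['extrinsics']);return E[:3,3],E[:3,:3]@np.array([u[0],u[1],1])
def at_z(n,p,z):
    o,d=ray(n,p);return o+d*(z-o[2])/d[2]
def at_d(n,p,dep):
    o,d=ray(n,p);return o+d*dep
def delta(target,q=None):
    s=arm.read_state();return R.from_quat(s['ee_rot']).inv().apply(np.array(target)-s['position'])/250
E
python3 - <<'E'
from h import *
for n in('top','scene'):
    im,d=arm.get_image(n);cv2.imwrite(f'pics/{n}0.png',im)
    print(n,np.array(arm.camera_info(n)['extrinsics']).round(2).tolist())
    for q in('pin','pin_head','stand','cabinet','trip_hole','lock_hole','drawer'):
        for r in arm.spot_in(n,q)[:2]:
            p=r['position'];dd=d[int(p[1]),int(p[0])];print(n,q,r['score'],np.round(p,1),dd,at_d(n,p,dd).round(1))
s=arm.read_state();print(s['clock'],s['position'],s['ee_rot'],s['contact_force'],s['gripper_width']);print(R.from_quat(s['ee_rot']).as_matrix().round(3))
E
```

```text
top [[0.01, -1.0, 0.1, 317.87], [-1.0, -0.01, 0.01, 33.74], [-0.01, -0.1, -1.0, 1957.58], [0.0, 0.0, 0.0, 1.0]]
top pin 0.5 [229.3 248.4] 1839.1794 [467.4 297.4 127.5]
top stand 0.57 [237.6 251.8] 1886.0195 [461.2 278.6  79.6]
top cabinet 0.95 [317.8 215.8] 1885.7339 [572.4  36.1  87.6]
top trip_hole 0.72 [318.4 217.8] 1890.1578 [566.9  34.2  82.6]
top trip_hole 0.57 [407.5 215.4] 1976.6648 [ 589.3 -250.2   -5.8]
top lock_hole 0.67 [319.9 218.6] 1873.9966 [562.5  29.7  98.3]
top drawer 0.64 [324.  243.6] 1890.0435 [489.2  16.5  74.9]
scene [[0.58, -0.62, 0.54, -205.84], [-0.82, -0.44, 0.37, -435.23], [0.01, -0.65, -0.76, 1072.66], [0.0, 0.0, 0.0, 1.0]]
scene pin 0.48 [234.7 197.5] 1345.7612 [456.4 286.1 119.3]
scene pin_head 0.67 [237.5 199.3] 1345.1167 [457.3 278.2 117. ]
scene pin_head 0.39 [181.3 237.4] 1406.7455 [344.9 385.2   8.7]
scene stand 0.76 [241.2 220.1] 1376.1018 [445.8 264.2  61.1]
scene cabinet 0.84 [341.4 240.3] 1289.0493 [510.7   7.2  95.7]
scene trip_hole 0.83 [338.9 239.7] 1293.9258 [510.9  14.3  92.9]
scene lock_hole 0.84 [340.3 239. ] 1296.1558 [515.1  13.2  92.3]
scene drawer 0.64 [331.1 257. ] 1312.962 [485.3  18.   51.4]
0.8 [167.76494252 602.02809385 231.32330139] [ 9.90779453e-01 -1.35484592e-01 -9.79962285e-06 -1.08401466e-05] [ 1.35501283 -0.31943587 -0.66665448] 85.39415040866979
[[ 0.963 -0.268 -0.   ]
 [-0.268 -0.963  0.   ]
 [-0.    -0.    -1.   ]]
```

View pics/top0.png

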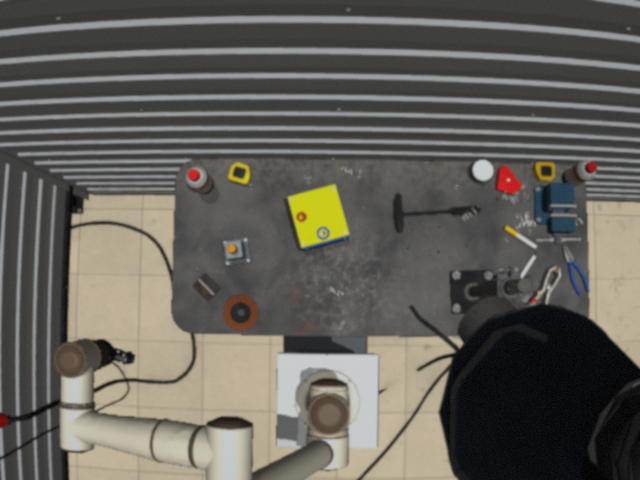

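View pics/scene0.png

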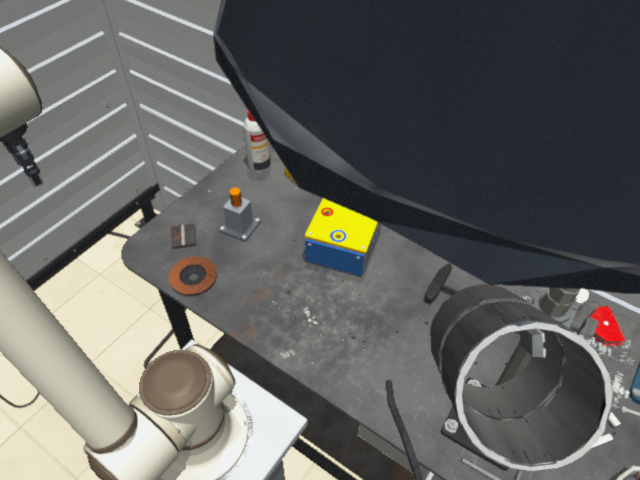

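The top view shows the pin at about (233,248), the red ring at (301,217) and the blue ring at (323,233). The scene view shows the pin at (236,197), red at (327,212) and blue at (338,236). Next I'll refine these by colour.

```bash
cat >> h.py <<'E'
BOX={'top':{'pin':(215,232,255,265),'red':(290,207,312,227),'blue':(313,224,333,241),'yel':(280,178,355,252)},
 'scene':{'pin':(222,182,250,212),'red':(315,202,339,222),'blue':(328,227,350,245),'yel':(300,190,385,255)}}
def mask(hsv,k):
    H,S,V=[hsv[...,i].astype(int) for i in range(3)]
    return {'pin':(H>=5)&(H<20)&(S>130)&(V>90),'red':((H<12)|(H>170))&(S>120)&(V>60),
      'blue':(H>95)&(H<130)&(S>60),'yel':(H>22)&(H<36)&(S>150)&(V>120)}[k]
def find(n,im,k,box=None):
    x0,y0,x1,y1=box or BOX[n][k];m=mask(cv2.cvtColor(im[y0:y1,x0:x1],cv2.COLOR_BGR2HSV),k).astype(np.uint8)
    nl,l,st,c=cv2.connectedComponentsWithStats(m)
    if nl<2:return None
    i=1+st[1:,4].argmax();ys,xs=np.where(l==i);hull=cv2.convexHull(np.c_[xs,ys].astype(np.float32))
    (cx,cy),(w,h),a=cv2.minAreaRect(hull);mo=cv2.moments(hull)
    c=np.array([mo['m10'],mo['m01']])/mo['m00']+[x0,y0]
    return c,st[i,4],(w,h,a),hull[:,0]+[x0,y0]
E
python3 - <<'E'
from h import *
tiles=[]
for n in('top','scene'):
    im,d=arm.get_image(n);z={'pin':125,'red':95,'blue':95,'yel':95}
    print(n,arm.camera_info(n)['fx'])
    for k in z:
        r=find(n,im,k)
        if r:
            print(n,k,r[0].round(2),r[1],np.round(r[2],1),at_z(n,r[0],z[k]).round(1))
            if k=='yel':
                q=cv2.approxPolyDP(r[3].astype(np.float32)[:,None],4,True)[:,0];print([at_z(n,p,95)[:2].round().tolist() for p in q])
    cs={'top':(210,170,360,270),'scene':(215,170,385,283)}[n];x0,y0,x1,y1=cs
    tiles.append(cv2.resize(im[y0:y1,x0:x1],(450,300),interpolation=cv2.INTER_CUBIC))
cv2.imwrite('pics/crop.png',np.vstack(tiles))
E
```

```text
top 622.9053480625171
top pin [231.52 248.46] 55 [ 7.  7. 90.] [467.5 291.1 125. ]
top blue [nan nan] 2 [  1.   0. -90.] [nan nan nan]
top yel [317.49 215.2 ] 2304 [52.4 50.1 74.4] [573.2  37.1  95. ]
[[529.0, -52.0], [476.0, 86.0], [628.0, 127.0], [666.0, -12.0]]
scene 549.9004642403181
scene pin [235.18 196.08] 161 [19.1 10.2 74.1] [456.8 284.1 125. ]
scene red [326.7  211.79] 26 [ 6. 10. 90.] [566.9  88.4  95. ]
scene blue [337.89 235.49] 64 [11. 14. 90.] [518.9  22.7  95. ]
scene yel [341.03 226.78] 2112 [63.3 42.9 23.2] [546.2  32.1  95. ]
[[611.0, -26.0], [513.0, -57.0], [472.0, 85.0], [601.0, 123.0]]h.py:26: RuntimeWarning: invalid value encountered in divide
  c=np.array([mo['m10'],mo['m01']])/mo['m00']+[x0,y0]
```

View pics/crop.png

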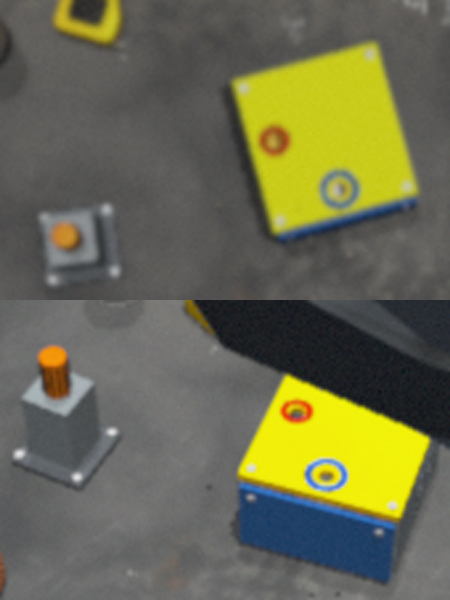

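The crop shows the knob top, with red at about (301.7,216.7) in top and both rings matching the cabinet model: centre about (573,37), yaw about 15.7°. That puts the trip hole near (568,88) and the lock hole near (519.5,22.5). Next I'll triangulate the knob and work out the first move.

```bash
python3 - <<'E'
from h import *
print(at_z('top',(231.5,248.5),130),at_z('scene',(235.0,191.1),130),at_z('scene',(235.2,196.1),110), at_z('top',(301.7,216.7),95),at_z('top',(323,233),95))
print(delta((462,287,190)),delta((462,287,96)))
E
```

```text
[466.99963096 290.43795444 130.        ] [466.16062125 292.03020902 130.        ] [467.31305555 295.3854647  110.        ] [568.18066529  84.6420014   95.        ] [519.30444268  19.98947406  95.        ]
[1.4721034  0.89798644 0.16520961] [1.47211708 0.89799918 0.54120961]
```

Call:
{"name": "arm_command", "arguments": {
  "rows": [
    [[0.8,0.48,0],[0,0,0]],
    [[0.8,0.48,0],[0,0,0]],
    [[0.8,0.48,0],[0,0,0]],
    [[0.8,0.48,0],[0,0,0]],
    [[0.8,0.48,0],[0,0,0]]
  ],
  "grip": 1
}}

```text
clock: 1.4
position: [329.7, 430.4, 231.7]
ee_rot: [0.991, -0.136, 0.0, -0.0]
contact_force: [-0.5, 1.2, 0.5]
gripper_width: 85.2
grasp_force: 0.0
```

Call:
{"name": "arm_command", "arguments": {
  "rows": [
    [[0.684,0.398,0.2],[0,0,0]],
    [[0.684,0.398,0.2],[0,0,0]],
    [[0.684,0.398,0.2],[0,0,0]],
    [[0.684,0.398,0.2],[0,0,0]],
    [[0.684,0.398,0.2],[0,0,0]]
  ]
}}

```text
clock: 1.9
position: [468.0, 286.8, 179.5]
ee_rot: [0.99, -0.139, -0.001, 0.002]
contact_force: [-0.5, -0.6, 0.3]
gripper_width: 85.1
grasp_force: 0.0
```

Call:
{"name": "arm_command", "arguments": {
  "rows": [
    [[0.684,0.398,0.2],[0,0,0]],
    [[0.684,0.398,0.2],[0,0,0]]
  ]
}}

```text
clock: 2.1
position: [534.8, 221.6, 157.3]
ee_rot: [0.991, -0.134, 0.001, -0.001]
contact_force: [0.2, 0.4, -0.8]
gripper_width: 85.6
grasp_force: 0.0
```

```bash
python3 - <<'E'
from h import *
s=arm.read_state();print(s['position'],delta((466.5,291,96)),R.from_quat(s['ee_rot']).as_matrix().round(3))
t=[cv2.resize(arm.get_image(n)[0][y0:y0+100,x0:x0+130],(520,290)) for n,x0,y0 in(('top',170,200),('scene',180,140))]
cv2.imwrite('pics/g1.png',np.vstack(t))
E
```

```text
[534.78456058 221.64707698 157.29520014] [-0.33741782 -0.1943713   0.24503956] [[ 0.964 -0.266  0.002]
 [-0.266 -0.964  0.001]
 [ 0.001 -0.002 -1.   ]]
```

View pics/g1.png

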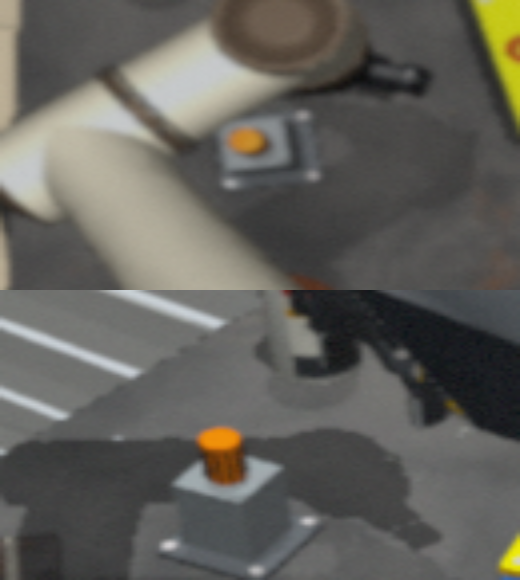

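The pose is the start of the next call, so repeating the row overshot it. The knob was not touched. I'll go back over it.

Call:
{"name": "arm_command", "arguments": {
  "rows": [
    [[-0.337,-0.194,-0.04],[0,0,0]],
    [[-0.337,-0.194,-0.04],[0,0,0]],
    [[-0.337,-0.194,-0.04],[0,0,0]],
    [[-0.337,-0.194,-0.04],[0,0,0]]
  ]
}}

```text
clock: 2.6
position: [464.8, 292.4, 167.5]
ee_rot: [0.991, -0.134, 0.0, -0.0]
contact_force: [0.6, 0.3, 0.3]
gripper_width: 85.3
grasp_force: 0.0
```

```bash
python3 - <<'E'
from h import *
s=arm.read_state();print(s['position'],delta((466.5,291,96)))
t=[cv2.resize(arm.get_image(n)[0][y0:y0+100,x0:x0+130],(520,290)) for n,x0,y0 in(('top',170,200),('scene',180,140))]
cv2.imwrite('pics/g2.png',np.vstack(t))
E
```

```text
[464.82614201 292.40324239 167.51069141] [0.00777284 0.00394301 0.28604341]
```

View pics/g2.png

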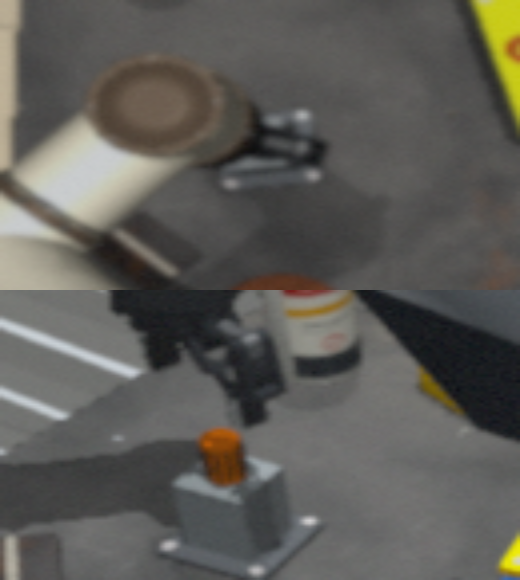

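The fingers straddle the knob, seen in the scene crop at (222,450). I'll go down and grip it.

Call:
{"name": "arm_command", "arguments": {
  "rows": [
    [[0.008,0.004,0.14],[0,0,0]],
    [[0.008,0.004,0.24],[0,0,0]],
    [[0.008,0.004,0.286],[0,0,0]],
    [[0.008,0.004,0.286],[0,0,0]]
  ]
}}

```text
clock: 3.1
position: [467.1, 288.0, 93.6]
ee_rot: [0.991, -0.136, -0.001, 0.002]
contact_force: [-0.2, -0.3, -0.4]
gripper_width: 85.0
grasp_force: 0.0
```

Call:
{"name": "arm_command", "arguments": {
  "rows": [
    [[0,0,0],[0,0,0]],
    [[0,0,0],[0,0,0]],
    [[0,0,0],[0,0,0]],
    [[0,0,0],[0,0,0]],
    [[0,0,0],[0,0,0]]
  ],
  "grip": 0
}}

```text
clock: 3.6
position: [468.0, 290.0, 96.4]
ee_rot: [0.991, -0.135, 0.001, -0.001]
contact_force: [-0.6, -0.8, 3.9]
gripper_width: 24.5
grasp_force: 58.7
```

Call:
{"name": "arm_command", "arguments": {
  "rows": [
    [[0,0,0],[0,0,0]],
    [[0,0,0],[0,0,0]],
    [[0,0,0],[0,0,0]]
  ]
}}

```text
clock: 3.9
position: [468.0, 290.0, 96.4]
ee_rot: [0.991, -0.135, 0.001, -0.001]
contact_force: [-1.1, 1.1, 6.0]
gripper_width: 24.8
grasp_force: 58.7
```

Call:
{"name": "arm_command", "arguments": {
  "rows": [
    [[0,0,-0.12],[0,0,0]],
    [[0,0,-0.3],[0,0,0]],
    [[0,0,-0.46],[0,0,0]],
    [[0,0,-0.46],[0,0,0]],
    [[0,0,-0.46],[0,0,0]]
  ]
}}

```text
clock: 4.4
position: [466.9, 289.3, 210.5]
ee_rot: [0.991, -0.136, -0.0, -0.001]
contact_force: [-0.6, 0.1, -2.1]
gripper_width: 24.8
grasp_force: 60.9
```

```bash
python3 - <<'E'
from h import *
s=arm.read_state();print(s['position'],s['contact_force'],s['gripper_width'],delta((567.5,87,208)))
E
```

```text
[466.94021462 289.3279558  210.47173038] [-0.59503115  0.11391214 -2.06790166] 24.801407689521774 [0.60507638 0.67133013 0.00883969]
```

Call:
{"name": "arm_command", "arguments": {
  "rows": [
    [[0.605,0.671,0.0],[0,0,0]],
    [[0.605,0.671,0.0],[0,0,0]],
    [[0.605,0.671,0.0],[0,0,0]],
    [[0.605,0.671,0.0],[0,0,0]],
    [[0.605,0.671,0.0],[0,0,0]]
  ]
}}

```text
clock: 4.9
position: [567.6, 83.7, 207.5]
ee_rot: [0.991, -0.137, -0.002, 0.001]
contact_force: [0.7, 0.4, -1.5]
gripper_width: 24.7
grasp_force: 60.8
```

Call:
{"name": "arm_command", "arguments": {
  "rows": [
    [[0,0,0.0],[0,0,0]],
    [[0,0,0.0],[0,0,0]]
  ]
}}

```text
clock: 5.1
position: [567.0, 86.4, 208.0]
ee_rot: [0.991, -0.136, -0.002, 0.001]
contact_force: [-1.1, 0.3, -1.2]
gripper_width: 24.5
grasp_force: 60.8
```

```bash
python3 - <<'E'
from h import *
s=arm.read_state();print(s['position'],s['ee_rot'],s['contact_force'],s['gripper_width'],delta((567.5,87,208)))
E_=None
def proj(n,P):
    c=arm.camera_info(n);E=np.linalg.inv(np.array(c['extrinsics']));p=E[:3,:3]@np.array(P)+E[:3,3];u=p[:2]/p[2];u=u*(1+c['k1']*(u@u));return u*[c['fx'],c['fy']]+[c['cx'],c['cy']]
p=s['position']
for n in('top','scene'):
    print(n,'tip',proj(n,[p[0],p[1],p[2]-86]),'knob',proj(n,[p[0],p[1],p[2]+12]),'hole',proj(n,[567.5,87,95]))
ims=[arm.get_image(n)[0] for n in('top','scene')]
a=cv2.resize(ims[0][180:250,270:350],(640,560)) ;b=cv2.resize(ims[1][160:230,290:370],(640,560),interpolation=cv2.INTER_CUBIC)
cv2.imwrite('pics/h_s.png',b);cv2.imwrite('pics/h_t.png',a)
E
```

```text
[566.99284623  86.36214413 208.00426795] [ 9.90653544e-01 -1.36383461e-01 -2.08584624e-03  8.69883613e-04] [-1.14526008  0.30040902 -1.20857856] 24.46236178084127 [ 1.26374904e-03 -3.00470349e-03  5.26087287e-06]
top tip [300.88349749 215.87934379] knob [299.9440674  211.19325333] hole [300.9159808  216.91700215]
scene tip [327.55839385 204.4153192 ] knob [328.15903278 174.26260762] hole [327.309389   211.90701195]
```

View pics/h_s.png

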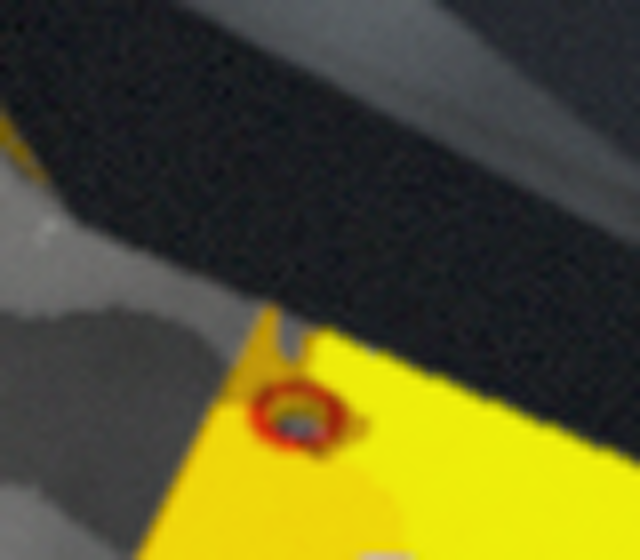

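The scene crop shows the shank tip at about (326.3,205.3), against a predicted (327.6,204.4), and the ring at (327.1,211.6). So the pin sits about 3 mm to the camera's left. I'll correct that and lower to just above the hole.

Call:
{"name": "arm_command", "arguments": {
  "rows": [
    [[0.008,0.006,0.04],[0,0,0]],
    [[0.008,0.006,0.08],[0,0,0]],
    [[0.008,0.006,0.08],[0,0,0]],
    [[0.008,0.006,0.08],[0,0,0]]
  ]
}}

```text
clock: 5.6
position: [569.2, 85.5, 189.7]
ee_rot: [0.991, -0.135, -0.001, 0.0]
contact_force: [-0.2, -0.5, 0.0]
gripper_width: 24.6
grasp_force: 60.8
```

```bash
cat >> h.py <<'E'
def proj(n,P):
    c=arm.camera_info(n);E=np.linalg.inv(np.array(c['extrinsics']));p=E[:3,:3]@np.array(P)+E[:3,3];u=p[:2]/p[2];u=u*(1+c['k1']*(u@u));return u*[c['fx'],c['fy']]+[c['cx'],c['cy']]
E
python3 - <<'E'
from h import *
s=arm.read_state();p=s['position'];print(p,s['contact_force'])
print('tip',proj('scene',[p[0],p[1],p[2]-86]),'hole',proj('scene',[567.5,87,95]))
im=np.mean([arm.get_image('scene')[0].astype(float) for _ in range(3)],0)
b=cv2.resize(im[190:225,308:348].astype(np.uint8),(800,700)[0:2] if 0 else (640,560),interpolation=cv2.INTER_CUBIC)
cv2.imwrite('pics/h2.png',b)
E
```

```text
[569.20758025  85.45260796 189.71403702] [-0.18131258 -0.53393845  0.01612106]
tip [328.27720339 209.29586771] hole [327.309389   211.90701195]
```

View pics/h2.png

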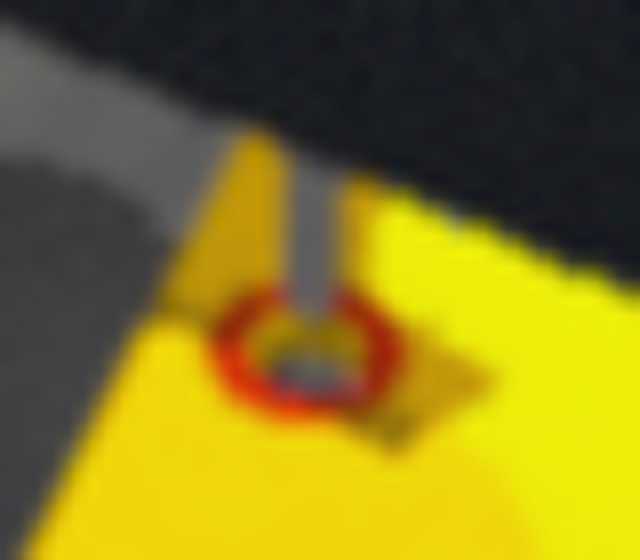

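The tip is at (327.6,209.1), so when lowered it should land within about 1 mm of the ring centre at (327.2,211.9). I'll insert it in stages.

Call:
{"name": "arm_command", "arguments": {
  "rows": [
    [[-0.002,-0.002,0.02],[0,0,0]],
    [[-0.002,-0.002,0.045],[0,0,0]],
    [[-0.002,-0.002,0.07],[0,0,0]],
    [[-0.002,-0.002,0.11],[0,0,0]],
    [[-0.002,-0.002,0.11],[0,0,0]]
  ]
}}

```text
clock: 6.25
position: [568.0, 85.4, 160.7]
ee_rot: [0.991, -0.136, -0.002, 0.001]
contact_force: [-0.7, 0.3, -0.8]
gripper_width: 24.5
grasp_force: 60.8
```

Free in the hole, with the tip near z=75. Now I'll press the latch.

Call:
{"name": "arm_command", "arguments": {
  "rows": [
    [[0,0,0.03],[0,0,0]],
    [[0,0,0.05],[0,0,0]],
    [[0,0,0.065],[0,0,0]],
    [[0,0,0.075],[0,0,0]],
    [[0,0,0.08],[0,0,0]]
  ]
}}

```text
clock: 6.75
position: [570.0, 85.8, 145.1]
ee_rot: [0.991, -0.135, 0.001, 0.0]
contact_force: [-3.5, -0.2, 10.7]
gripper_width: 24.4
grasp_force: 62.1
```

Call:
{"name": "arm_command", "arguments": {
  "rows": [
    [[0,0,0.008],[0,0,0]],
    [[0,0,0.008],[0,0,0]],
    [[0,0,0.008],[0,0,0]],
    [[0,0,0.008],[0,0,0]],
    [[0,0,0.008],[0,0,0]]
  ]
}}

```text
clock: 7.25
position: [569.8, 85.9, 142.3]
ee_rot: [0.991, -0.135, 0.001, -0.0]
contact_force: [-2.0, 1.0, 5.4]
gripper_width: 24.6
grasp_force: 61.6
```

```bash
python3 - <<'E'
from h import *
s=arm.read_state();p=s['position'];print(p,s['contact_force'],s['gripper_width'])
im=arm.get_image('scene')[0]
cv2.imwrite('pics/d1.png',cv2.resize(im[180:300,280:400],(560,560),interpolation=cv2.INTER_CUBIC))
E
```

```text
[569.81454733  85.86965503 142.30459166] [-2.03370113  0.97722204  5.40032121] 24.60025336879543
```

View pics/d1.png

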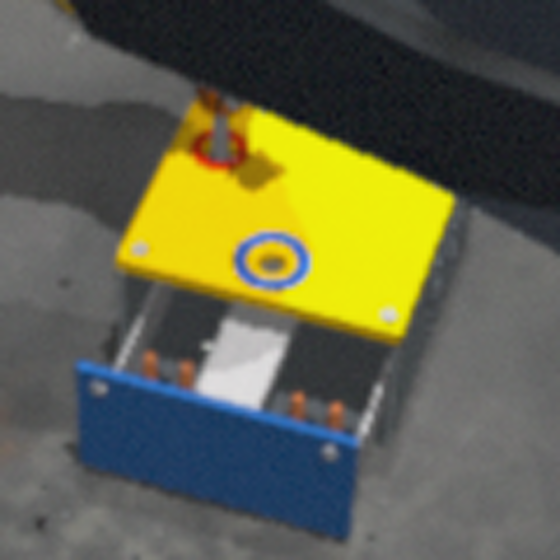

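The drawer is fully out and the tips show. I'll draw the pin up and carry it to the lock hole.

Call:
{"name": "arm_command", "arguments": {
  "rows": [
    [[0,0,-0.08],[0,0,0]],
    [[0,0,-0.17],[0,0,0]],
    [[0,0,-0.24],[0,0,0]],
    [[0,0,-0.24],[0,0,0]],
    [[0,0,-0.24],[0,0,0]]
  ]
}}

```text
clock: 7.8
position: [568.8, 85.9, 200.3]
ee_rot: [0.991, -0.136, -0.0, -0.0]
contact_force: [-1.4, -0.6, -1.3]
gripper_width: 24.6
grasp_force: 60.9
```

```bash
python3 - <<'E'
from h import *
s=arm.read_state();print(s['position'],s['contact_force'],s['gripper_width'],delta((519.5,20,198)))
E
```

```text
[568.81930878  85.85527074 200.250291  ] [-1.44637019 -0.59049532 -1.34021251] 24.613869209572243 [-0.11923077  0.30674644  0.00898009]
```

Call:
{"name": "arm_command", "arguments": {
  "rows": [
    [[-0.06,0.15,0.0],[0,0,0]],
    [[-0.119,0.307,0.0],[0,0,0]],
    [[-0.119,0.307,0.04],[0,0,0]],
    [[-0.119,0.307,0.04],[0,0,0]],
    [[-0.119,0.307,0.04],[0,0,0]]
  ]
}}

```text
clock: 8.3
position: [520.1, 20.1, 189.9]
ee_rot: [0.991, -0.135, -0.001, 0.0]
contact_force: [0.6, 0.1, -0.6]
gripper_width: 24.2
grasp_force: 60.9
```

```bash
python3 - <<'E'
from h import *
s=arm.read_state();p=s['position'];print(p,s['contact_force'])
print('tip',proj('scene',[p[0],p[1],p[2]-86]),'at top',proj('scene',[p[0],p[1],95]))
im=np.mean([arm.get_image('scene')[0].astype(float) for _ in range(3)],0)
cv2.imwrite('pics/l1.png',cv2.resize(im[215:250,318:358].astype(np.uint8),(640,560),interpolation=cv2.INTER_CUBIC))
E
```

```text
[520.08153377  20.10613469 189.92499832] [ 0.59266515  0.11667136 -0.60720671]
tip [339.18844322 233.16099862] at top [339.07515385 235.66126286]
```

View pics/l1.png

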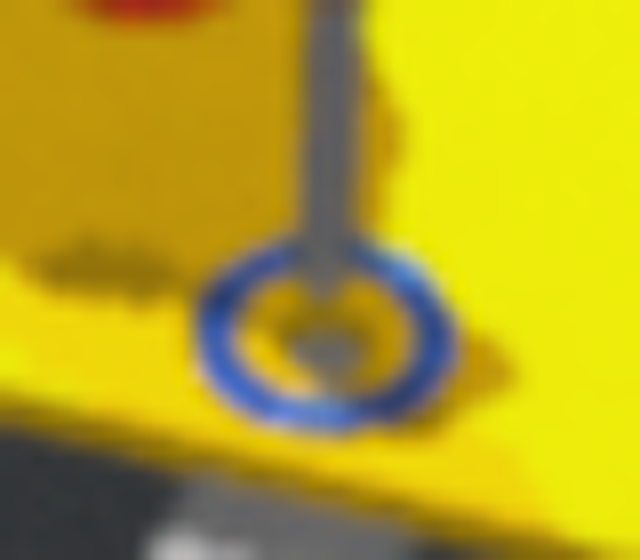

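The tip at (325,295) in the crop drops to about (323,335), and the ring centre is (327,336). That is under 1 mm off. I'll insert in stages.

Call:
{"name": "arm_command", "arguments": {
  "rows": [
    [[0.001,0.001,0.02],[0,0,0]],
    [[0.001,0.001,0.05],[0,0,0]],
    [[0.001,0.001,0.08],[0,0,0]],
    [[0.001,0.001,0.12],[0,0,0]],
    [[0.001,0.001,0.12],[0,0,0]]
  ]
}}

```text
clock: 8.95
position: [518.8, 19.3, 158.8]
ee_rot: [0.991, -0.136, -0.002, 0.001]
contact_force: [0.6, -0.3, -1.5]
gripper_width: 24.9
grasp_force: 60.9
```

Call:
{"name": "arm_command", "arguments": {
  "rows": [
    [[0,0,0.03],[0,0,0]],
    [[0,0,0.06],[0,0,0]],
    [[0,0,0.09],[0,0,0]],
    [[0,0,0.12],[0,0,0]],
    [[0,0,0.12],[0,0,0]]
  ]
}}

```text
clock: 9.45
position: [519.3, 19.3, 129.4]
ee_rot: [0.991, -0.136, -0.001, 0.001]
contact_force: [-0.7, -0.4, -1.0]
gripper_width: 24.5
grasp_force: 60.9
```

Call:
{"name": "arm_command", "arguments": {
  "rows": [
    [[0,0,0.03],[0,0,0]],
    [[0,0,0.06],[0,0,0]],
    [[0,0,0.08],[0,0,0]],
    [[0,0,0.086],[0,0,0]],
    [[0,0,0.086],[0,0,0]]
  ]
}}

```text
clock: 9.95
position: [520.0, 19.5, 109.0]
ee_rot: [0.991, -0.135, -0.0, 0.0]
contact_force: [0.3, 0.8, -1.3]
gripper_width: 24.5
grasp_force: 60.9
```

Call:
{"name": "arm_command", "arguments": {
  "rows": [
    [[0,0,0.004],[0,0,0]],
    [[0,0,0.006],[0,0,0]],
    [[0,0,0.006],[0,0,0]]
  ]
}}

```text
clock: 10.25
position: [520.2, 19.6, 107.9]
ee_rot: [0.991, -0.135, 0.0, -0.0]
contact_force: [-0.5, -0.5, -0.2]
gripper_width: 24.0
grasp_force: 60.9
```

Call:
{"name": "arm_command", "arguments": {
  "rows": [
    [[0,0,0.004],[0,0,0]],
    [[0,0,0.007],[0,0,0]],
    [[0,0,0.007],[0,0,0]]
  ]
}}

```text
clock: 10.55
position: [520.2, 19.6, 106.4]
ee_rot: [0.991, -0.135, 0.0, -0.0]
contact_force: [-1.1, -0.3, 1.8]
gripper_width: 24.2
grasp_force: 61.3
```

Call:
{"name": "arm_command", "arguments": {
  "rows": [
    [[0,0,0],[0,0,0]],
    [[0,0,0],[0,0,0]],
    [[0,0,0],[0,0,0]],
    [[0,0,0],[0,0,0]],
    [[0,0,0],[0,0,0]]
  ],
  "grip": 1
}}

```text
clock: 11.05
position: [520.1, 19.6, 106.0]
ee_rot: [0.991, -0.136, 0.0, 0.0]
contact_force: [-0.9, 0.9, -0.4]
gripper_width: 85.2
grasp_force: 0.0
```

Call:
{"name": "arm_command", "arguments": {
  "rows": [
    [[0,0,0],[0,0,0]],
    [[0,0,-0.1],[0,0,0]],
    [[0,0,-0.25],[0,0,0]],
    [[0,0,-0.4],[0,0,0]],
    [[0,0,-0.5],[0,0,0]]
  ]
}}

```text
clock: 11.55
position: [520.9, 19.6, 234.0]
ee_rot: [0.991, -0.135, 0.002, -0.001]
contact_force: [0.5, -0.0, 0.0]
gripper_width: 85.5
grasp_force: 0.0
```

Call:
{"name": "arm_command", "arguments": {
  "rows": [
    [[0,0,-0.2],[0,0,0]],
    [[0,0,-0.2],[0,0,0]],
    [[0,0,-0.2],[0,0,0]],
    [[0,0,-0.2],[0,0,0]],
    [[0,0,-0.2],[0,0,0]]
  ]
}}

```text
clock: 12.05
position: [519.4, 19.4, 279.6]
ee_rot: [0.991, -0.136, -0.001, 0.001]
contact_force: [0.7, -0.7, 0.8]
gripper_width: 85.5
grasp_force: 0.0
```

```bash
python3 - <<'E'
from h import *
s=arm.read_state();print(s['clock'],s['position'],s['contact_force'],s['gripper_width'])
im=arm.get_image('scene')[0]
cv2.imwrite('pics/f1.png',cv2.resize(im[160:310,200:400],(800,600),interpolation=cv2.INTER_CUBIC))
E
```

```text
12.05 [519.44784621  19.3924605  279.62057678] [ 0.70566781 -0.72137224  0.84827935] 85.54859202548337
```

View pics/f1.png

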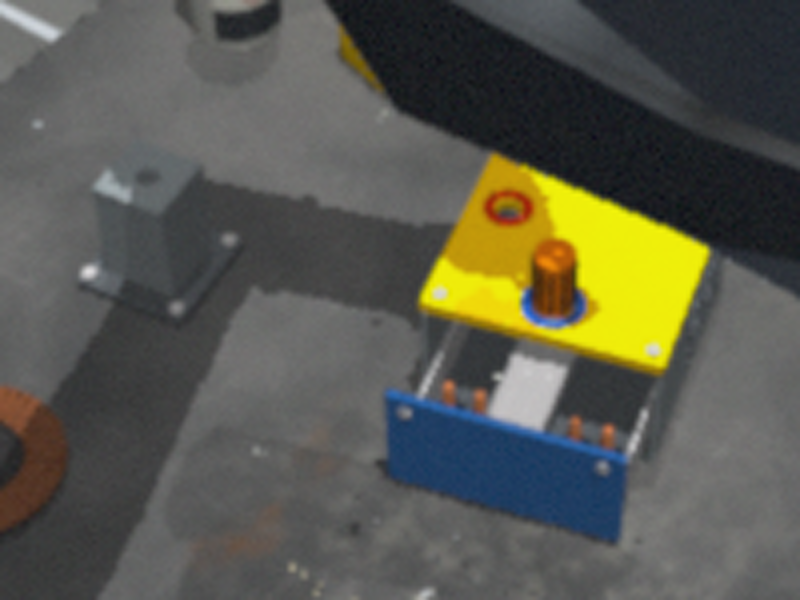

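The knob, at (553,280) in the crop, sits upright and flush inside the blue ring. The drawer is out and the gripper is clear.

```bash
python3 -c "
from bench import arm
print(arm.job_done())"
```

```text
the job is handed in; nothing more can be done
None
```

The drawer sprang fully out and is locked open: the pin is home in the blue-ringed hole with its knob down on the cabinet top, nothing else on the table was touched, and the job was handed in at about 12 s.

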